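# Refit the plug of a slip tap

## Task

The slip tap has been cleaned. Take the tapered steel plug with the bar handle out of the drying rack and set it upright into the tap's bore with its handle in line with the pipe (open), then press it down steadily with about 10 N (well under 20 N) and keep pressing while you turn it a quarter turn, either way, until the handle stands squarely across the pipe (shut) and the plug is wedged so that it holds by itself. Let go without loosening it, and leave the other things where they stand.

Things in the scene. Friction and masses are not known exactly. Their poses are not given: they have to be found in the camera images.
- cock: the tap, fixed: aluminium base 120 x 90 mm, upright round body 58 mm wide, open at the top, with pipe stubs along its own x at 43 mm height (spout over a small dish at +x to 125 mm, hose coupling at -x to -123 mm). Origin at the centre of its underside, z up. Pipe in line = its x axis; across = its y axis.
- bore_mouth (a point): centre of the bore's mouth, 75 mm above the table, on the tap's axis; z up, x along the pipe. The open mouth is 40 mm wide; inside, a white polymer sleeve tapers like the plug (0.14 mm radius per mm). The sleeve sits up to 6 mm higher or lower from start to start and is not measured: the plug first touches with its tip 38 to 50 mm below the mouth, to be felt.
- plug: the steel plug, loose, about 140 g, 88 mm tall. Origin at the centre of its tip (lower end), z up along its axis. Shank tapers from 18 mm wide at the tip to 34 mm at z 56 mm; above it a bar handle 60 mm long along x, 14 mm wide along y, from z 62 to 88 mm. Starts upright in the rack, tip 8 mm above the table.
- sleeve_top (a point): a point on the tap's axis 2 mm below the mouth, near the sleeve's top. Pressed straight down, the plug sticks within 1 mm and holds weakly; turned under the same press it creeps 1 to 2 mm deeper and wedges. 8 to 14 N kept up while turning wedges it well (0.2 to 0.5 N m; grip the bar with 40 N; 1 mm of press adds about 5 N); turned unpressed it loosens; turning at over 20 N crushes the sleeve.
- rack: drying rack, fixed: wooden block 180 x 75 x 40 mm with two holes 35 mm wide, 32 mm deep, at x -50 mm (the plug) and x +50 mm (the spare pin). Origin at the centre of its underside.
- spare: bystander: spare plain pin, 24 mm wide steel shank with a round black knob 32 mm wide, 68 mm tall, standing in the rack's other hole. Origin at the centre of its foot, z up.
- cup: bystander: white cup, 72 mm wide, 75 mm tall, on the table. Origin at the centre of its foot.
- jar: bystander: white screw-top jar, 66 mm wide, 85 mm tall, on the table. Origin at the centre of its foot.
- jarlid: bystander: white jar lid lying flat, 80 mm wide, 10 mm tall. Origin at the centre of its underside.
- brush: bystander: flat brush with a dark wooden handle lying on the table, about 170 mm long along its x. Origin at mid-length on the table.
- cat: bystander: small white clay animal, about 100 mm long along its x, 45 mm tall. Origin under its middle on the table.
- hare: bystander: small white clay animal, about 100 mm long along its x, 45 mm tall. Origin under its middle on the table.
Things that resemble listed ones, but are neither listed nor needed, are in the scene too. What is shaped like the plug but orange or red is not meant.

How it is judged (in metres and radians):
On the way, in this order (a step that is already met when the one before it is completed fails the run):
1. the plug stands upright down in the bore with its handle in line with the pipe (horizontal distance between plug and bore_mouth below 0.004 m and z of plug in the frame of bore_mouth below -0.036 m and angle between plug's own z axis and vertical below 0.07 rad and angle between the x axis of plug and the x axis of cock, either way round below 0.35 rad), for 0.1 s.
2. half-way round, the plug is bearing hard on the sleeve: pressed while it turns (horizontal distance between plug and bore_mouth below 0.004 m and z of plug in the frame of bore_mouth below -0.036 m and angle between plug's own z axis and vertical below 0.07 rad and contact force between plug and cock above 40 N and angle between the x axis of plug and the x axis of cock, either way round between 0.5 and 1.2 rad), for 0.05 s.
At the end, for the whole second after the job is handed in: the plug stands upright in the bore, on its axis within 4 mm and tip over 36 mm below the mouth, handle across the pipe within 0.2 rad, at rest, and wedged: it and the sleeve still bear on one another with over 50 N in all (horizontal distance between plug and bore_mouth below 0.004 m and z of plug in the frame of bore_mouth below -0.036 m and angle between plug's own z axis and vertical below 0.07 rad and angle between the x axis of plug and the y axis of cock, either way round below 0.2 rad and contact force between plug and cock above 50 N and linear speed of plug below 0.01 m/s); the robot touches nothing.
It fails at once if the sleeve is crushed by pressing too hard (contact force between plug and cock above 160 N).
It fails at once if another thing on the table or in the rack is moved by over 40 mm (distance of any of spare, cup, jar, jarlid, brush, cat, hare from where it was at the start of the episode above 0.04 m).
It also fails if it takes over 59 s, if anything falls off the work surface, if the arm or the gripper's body presses on something with over 40 N, if the wrist force passes 120 N, or if a joint passes its speed limit or range.

## Robot

A 7-joint arm with a two-finger parallel gripper is mounted at the origin on the work surface. World frame = base frame: x ahead of the robot, y to its left, z up, the work surface at z = 0. Lengths are in mm, angles in rad, forces in N, time in s.
With the tool pointing down it reaches from about 425 to 925 mm from the base axis. Payload 6.8 kg.
Tool frame: the origin (TCP) lies midway between the tips of the shut fingers; the grasp point (between the pads) lies 19 mm behind it; z points along the fingers, y is the line along which they close (so a half turn about z gives the same grasp; the last joint's range is limited). The gripper opens to 88 mm and grips with 3 to 60 N. Pads are 20 mm wide; open, the fingers measure 115 mm over their backs; the gripper's body (75 mm by 178 mm) begins 61 mm behind the grasp point.
Start: joints at [-1.28, 0.477, 0.022, 1.555, -0.011, 1.109, -0.083], TCP at [262.109, 622.05, 222.664] pointing down, gripper open.
Joint ranges: [-2.96, 2.96], [-0.34, 2.1], [-1.41, 1.46], [0.24, 2.44], [-1.37, 4.51], [0.17, 1.92], [-2.96, 2.96]. Speed limits (rad/s): [2.39, 2.39, 3.14, 3.14, 3.14, 3.14, 3.14].

## Interface

Orientations are given as a unit quaternion [x, y, z, w].
In Python, from cell import r gives the robot as it stands.
- The arm moves only by the shell command python3 -m creep 'ROWS' [FORCE]. ROWS is a JSON object whose one key "commands" holds a list that holds one entry, the list of rows, each a list of 5 numbers: the shift along the tool's x, y, z in units of 30 mm (1.0 is 30 mm), then the turn about the tool's z in degrees, then the finger opening in mm, from 0 to 87.8. In form: {"commands": [[[dx, dy, dz, turn, fingers], ...]]}. A call has exactly 10 rows; each row shifts and turns the commanded pose from where the row before left it, along the tool's axes as they then stand; what a row does not reach is not made up. A row lasts 1/8 s, in which the tool goes at most 62.5 mm and 10.7 degrees, less where a joint would pass 70% of its speed; a pose out of reach is approached as far as the arm can. A call is refused whole if a number of a shift passes 1 or a number of a turn 10.7, either way. A call with a gripper value outside its range is refused whole. The fingers move at their own pace and stop on an object; FORCE is the grip in N (left out, the last holds). Time passes only in rows, so rows that do not move let the fingers close, or fill a call up. It gives the time, the measured TCP pose, the force, the opening and the grip force at its end, in the units of the state.
- r.get_state(): the state, without advancing time (a new reading comes with each control period).
- r.get_image(name): name is "side" or "top"; returns the picture (420x560x3 uint8, blue, green, red); there is no depth.
- r.camera_model(name): a dict with "vfov" (degrees; the focal length in pixels is half the picture's height over the tangent of half this angle, whatever the lens; pixels are square), "cx", "cy" (the principal point, pixels), "R" (3x3) and "t" (3): a world point X has camera coordinates R X + t. Camera axes: x right, y down, z forward; pixel columns grow to the right and rows downward; lengths in mm; the calibration is good to about 2 mm. A picture is of the moment at which its call begins. camera_model takes no time and is no camera call.
- r.close_job(): hands the job in; it is judged then, once.
The state is a dict: "t": time; "joints": joint angles; "joint_vel": joint speeds; "tau": joint torques, N m; "eef_pos": TCP position; "orientation": TCP orientation; "wrist_force": force on the tool from outside, world axes, zero at the start; "wrist_torque": the same for the moment, N m; "opening": finger opening in mm; "finger_force": force on a finger pad.
Only numpy, scipy, OpenCV 4.12 (cv2) and the standard library are available. Lean on these libraries where they do the work, as an engineer would, in place of code of your own. Each camera call takes 0.05 s, during which the arm holds its last target. There are 200 camera calls.

## Working session

There is one attempt and no reset: what is moved stays moved. The work goes in short steps, Python scripts to look and compute and a shell command to move; the robot and the scene stay as the last step left them, time stands still between calls to the robot, and variables do not carry over. Pictures are saved under pics/ and viewed, at most 10 in all, crops included, and the job is handed in when it is done.

```bash
mkdir -p pics; ls; python3 - <<'E'
from cell import r
import cv2
s=r.get_state();print(s)
for n in("side","top"):
    m=r.camera_model(n);print(n,m)
    cv2.imwrite(f"pics/{n}0.png",r.get_image(n))
E
```

```text
pics
{'t': 0.0, 'joints': array([-1.28009536,  0.47779545,  0.02235738,  1.55642651, -0.01148092,
        1.10930257, -0.08310613]), 'joint_vel': array([ 3.91960342e-04, -5.90480102e-04, -1.46067563e-03,  3.10840407e-04,
       -1.45354809e-03, -9.58123502e-05, -1.02752174e-03]), 'tau': array([-1.37068389e-03, -5.82868409e+01,  1.53391197e+00, -2.72612357e+01,
       -5.44060289e-02,  1.69895100e-02,  1.42580075e-04]), 'eef_pos': array([261.91000226, 621.47056937, 221.69573401]), 'orientation': array([ 1.98077455e-01,  9.80185956e-01, -8.96150648e-04, -1.00078367e-04]), 'wrist_force': array([0.20192978, 0.32307838, 0.17117783]), 'wrist_torque': array([0.05447909, 0.09761634, 0.02530835]), 'finger_force': 0.0, 'opening': 87.71116383576691}
side {'vfov': 45.895415266989595, 'cx': 286.90157279634957, 'cy': 207.15534557785696, 'R': array([[-0.97909989, -0.20302138,  0.01207135],
       [-0.1650999 ,  0.7587528 , -0.6301081 ],
       [ 0.11876625, -0.61893175, -0.77641359]]), 't': array([ 534.2079105 ,  124.63752274, 1325.59402459])}
top {'vfov': 48.60772164764822, 'cx': 278.9044339528577, 'cy': 211.95713585446794, 'R': array([[-2.01934836e-04, -9.99843755e-01,  1.76755447e-02],
       [-9.81975395e-01, -3.14256756e-03, -1.88982668e-01],
       [ 1.89008687e-01, -1.73951121e-02, -9.81821331e-01]]), 't': array([  -9.19408165,  535.68329026, 1242.83048909])}
```

View pics/side0.png

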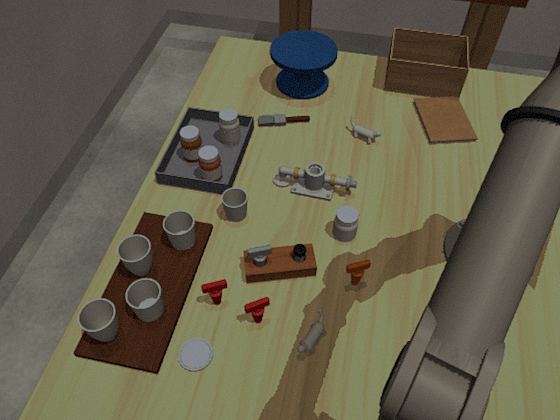

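View pics/top0.png

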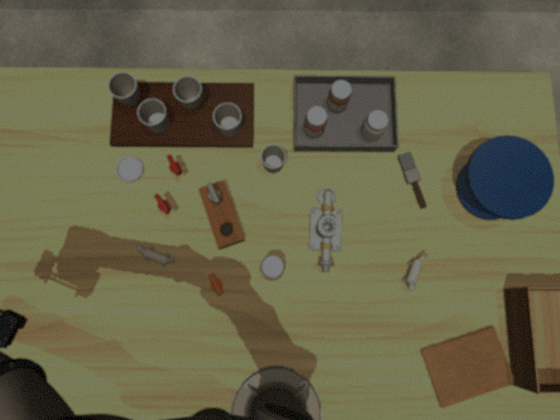

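Lookalikes for the plug:
- Steel bar handle in the rack: side (259,255), top (213,193).
- Red: side (215,290) and (258,308), top (174,165) and (162,203).
- Orange: side (358,270), top (216,284).
- Spare pin with black knob: side (299,252), top (226,229).

I choose the steel one in the rack, by the description. The tap is at side (315,178), top (327,227). I'll check this in one close crop.

```bash
python3 - <<'E'
import cv2,numpy as np
s=cv2.imread("pics/side0.png");t=cv2.imread("pics/top0.png")
f=lambda im,x,y,w=80,h=60:cv2.convertScaleAbs(cv2.resize(im[y:y+h,x:x+w],(400,300),interpolation=cv2.INTER_CUBIC),alpha=1.4)
cv2.imwrite("pics/crop1.png",np.vstack([np.hstack([f(s,235,230),f(s,275,150)]),np.hstack([f(t,185,170),f(t,287,197)])]))
E
```

```text
(no output)
```

View pics/crop1.png

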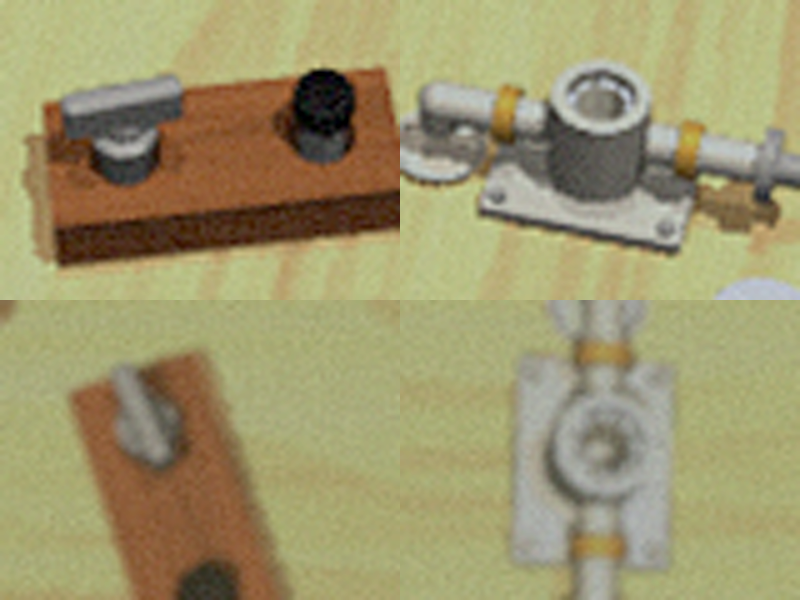

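Steel grey bar handle on a tapered shank in the rack: tile ends (67,104)-(180,86) in side and (120,368)-(160,460) in top. The tap mouth is at tile (600,95) in side and about (604,444) in top. Next I triangulate.

```bash
cat > h.py <<'E'
import numpy as np,cv2
from cell import r
M={n:r.camera_model(n) for n in("side","top")}
def K(n):
    m=M[n];f=210/np.tan(np.radians(m["vfov"]/2));return np.array([[f,0,m["cx"]],[0,f,m["cy"]],[0,0,1]])
P={n:K(n)@np.c_[M[n]["R"],M[n]["t"]] for n in M}
def proj(n,X):
    q=np.c_[np.atleast_2d(X),np.ones(len(np.atleast_2d(X)))]@P[n].T;return q[:,:2]/q[:,2:]
def tri(a,b):
    X=cv2.triangulatePoints(P["side"],P["top"],np.float64(a).reshape(2,1),np.float64(b).reshape(2,1)).ravel();X=X[:3]/X[3]
    return X,proj("side",X)[0]-a,proj("top",X)[0]-b
def onz(n,p,z):
    A=P[n];H=np.c_[A[:,0],A[:,1],A[:,2]*z+A[:,3]];v=np.linalg.solve(H,[*p,1]);return v[:2]/v[2]
E
python3 - <<'E'
from h import *
np.set_printoptions(precision=1,suppress=True)
print(tri((248,250.4),(208.6,183.3)),tri((270.6,246.9),(216.6,201.7)))
print("mouth",tri((314.5,168.6),(327.6,225)))
for p in((248,250.4),(270.6,246.9)):print(onz("side",p,96))
for p in((208.6,183.3),(216.6,201.7)):print(onz("top",p,96))
print(onz("side",(314.5,168.6),75),onz("top",(327.6,225),75))
E
```

```text
(array([606.1, 183.4,  92.2]), array([-0.1, -0. ]), array([-0. ,  0.1])) (array([555. , 160.6,  90.8]), array([-0.2, -0.1]), array([-0. ,  0.3]))
mouth (array([ 495.5, -140.7,   73.2]), array([-0.1, -0. ]), array([-0. ,  0.1]))
[605.  185.9]
[553.5 164.2]
[605.5 182.9]
[554.6 160. ]
[ 495.1 -138.9] [ 495.4 -140.5]
```

```bash
python3 - <<'E'
from h import *
a=[onz("top",p,52) for p in((327.4,207.2),(326.2,246))];b=[onz("side",p,48) for p in((296.1,171.6),(332.6,179))]
for q in(a,b):
    d=q[0]-q[1];print(q,np.degrees(np.arctan2(d[1],d[0])))
def draw(im,n,c,yaw,polys,s):
    R=np.array([[np.cos(yaw),-np.sin(yaw),0],[np.sin(yaw),np.cos(yaw),0],[0,0,1]])
    for col,p in polys:
        q=(proj(n,np.array(p,float)@R.T+[c[0],c[1],0]));q=(q-o+.5)*5-.5
        cv2.polylines(s,[np.int32(np.round(q*16))],True,col,1,cv2.LINE_AA,4)
th=np.linspace(0,2*np.pi,60);C=lambda rr,z:[(rr*np.cos(t),rr*np.sin(t),z) for t in th]
B=lambda x,y,z:[(x,y,z),(-x,y,z),(-x,-y,z),(x,-y,z)]
tiles=[]
for n,os in(("side",((235,230),(275,150))),("top",((185,170),(287,197)))):
    im=cv2.imread(f"pics/{n}0.png");row=[]
    for k,o in enumerate(os):
        o=np.array(o);s=cv2.resize(im[o[1]:o[1]+60,o[0]:o[0]+80],(400,300),interpolation=cv2.INTER_CUBIC);s=cv2.convertScaleAbs(s,alpha=1.4)
        if k==0: draw(im,n,(580,173),np.radians(23.8),[((255,0,0),B(30,7,96)),((255,0,0),B(30,7,70)),((0,255,0),[(x+50,y,z) for x,y,z in B(90,37.5,40)])],s) if 0 else draw(im,n,(580,173),np.radians(23.8),[((255,0,0),B(30,7,96)),((0,0,255),B(30,7,70)),((0,255,0),C(17,64))],s)
        else: draw(im,n,(495.3,-140),np.radians(0),[((255,0,0),C(29,75)),((0,0,255),C(20,75)),((0,255,0),B(60,45,10)),((255,0,255),[(125,0,50),(-123,0,50)])],s)
        row.append(s)
    tiles.append(np.hstack(row))
cv2.imwrite("pics/ov1.png",np.vstack(tiles))
E
```

```text
[array([ 549.49246507, -143.78863121]), array([ 440.71260173, -138.31506144])] -2.8805714745687343
[array([ 548.19986201, -141.25020099]), array([ 440.20408733, -135.17622676])] -3.2190781024897834
```

View pics/ov1.png

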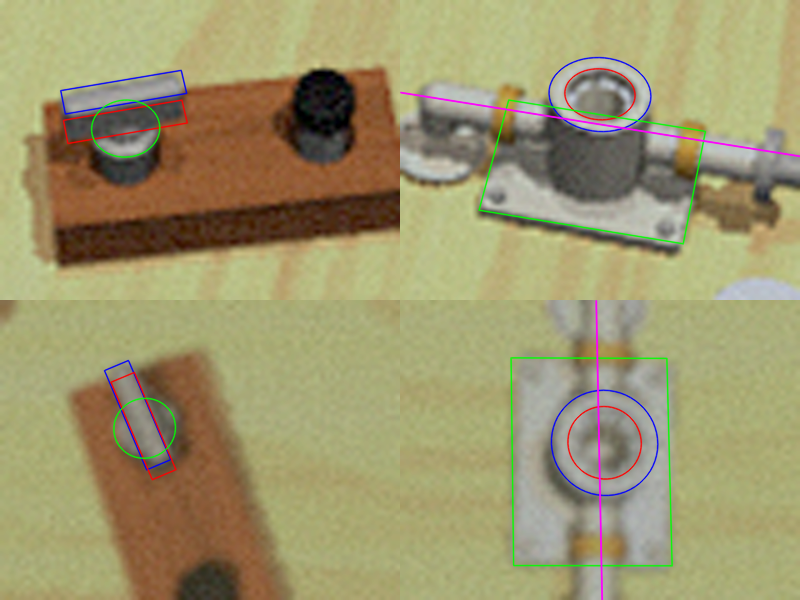

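The overlay fits to within 1-2 mm. In the side tile the mouth sits about 3 tile px low and right of the model, in the top tile about 3 px to the left. That puts the mouth at about (495,-139) with pipe yaw about -3°, and the plug at about (580,172.5) with handle yaw 23.8°. I start the move, translation first.

```bash
cat >> h.py <<'E'
def go(x,y,z=None,hyaw=None):
    "shift in tool axes (units of 30 mm) and tool turn, hyaw = wanted handle yaw deg"
    from scipy.spatial.transform import Rotation as Ro
    s=r.get_state();p=s["eef_pos"];R=Ro.from_quat(s["orientation"]).as_matrix()
    d=R.T@(np.array([x,y,p[2] if z is None else z])-p)/30
    yaw=np.degrees(np.arctan2(R[1,0],R[0,0]))
    print("t",round(s["t"],2),"p",p.round(1),"units",d.round(3),"toolx yaw",round(yaw,2),"tilt",R[2,2].round(5),"F",s["wrist_force"].round(1),"T",s["wrist_torque"].round(2),"open",round(s["opening"],1),round(s["finger_force"],1))
    if hyaw is not None: print("turn",round((yaw-hyaw+90)%180-90,2))
    print("j",s["joints"].round(2))
E
python3 -m creep '{"commands": [[[-1,-0.62,0,0,70],[-1,-0.62,0,0,70],[-1,-0.62,0,0,70],[-1,-0.62,0,0,70],[-1,-0.62,0,0,70],[-1,-0.62,0,0,70],[-1,-0.62,0,0,70],[-1,-0.62,0,0,70],[-1,-0.62,0,0,70],[-1,-0.62,0,0,70]]]}' 40
python3 -c "from h import *;go(580,172.5,None,23.8)"
```

```text
t: 1.35
eef_pos: [466.7, 332.9, 222.3]
orientation: [0.198, 0.98, -0.0, -0.0]
wrist_force: [0.5, 0.3, -0.2]
opening: 70.3
finger_force: 0.0
t 1.35 p [466.7 332.9 222.3] units [-5.558 -3.461  0.   ] toolx yaw 157.15 tilt -1.0 F [ 0.5  0.3 -0.2] T [-0.06  0.01  0.03] open 70.3 0.0
turn -46.65
j [-0.83  0.31  0.13  1.81 -0.05  1.02  0.49]
```

```bash
python3 -m creep '{"commands": [[[-0.926,-0.577,0,0,60],[-0.926,-0.577,0,0,60],[-0.926,-0.577,0,0,60],[-0.926,-0.577,0,0,60],[-0.926,-0.577,0,0,60],[-0.926,-0.577,0,0,60],[0,0,0.6,-10,60],[0,0,0.6,-10,60],[0,0,0.6,-10,60],[0,0,0.6,-10,60]]]}' 40
python3 - <<'E'
from h import *
go(580,172.5,68,23.8)
for n in("side","top"):cv2.imwrite(f"pics/{n}1.png",r.get_image(n))
E
```

```text
t: 2.6
eef_pos: [579.2, 173.6, 149.7]
orientation: [-0.152, 0.988, -0.0, -0.0]
wrist_force: [-0.6, -0.1, -0.0]
opening: 59.8
finger_force: 0.0
t 2.6 p [579.2 173.6 149.7] units [-0.015 -0.043  2.722] toolx yaw -162.52 tilt -1.0 F [-0.6 -0.1 -0. ] T [ 0.02 -0.01  0.01] open 59.8 0.0
turn -6.32
j [-0.43  0.44  0.05  1.8  -0.03  0.9   1.51]
```

```bash
python3 -m creep '{"commands": [[[0,-0.04,0.3,-6.3,50],[0,0,0.4,0,50],[0,0,0.4,0,50],[0,0,0.4,0,50],[0,0,0.4,0,50],[0,0,0.4,0,50],[0,0,0.2,0,50],[0,0,0.2,0,50],[0,0,0,0,50],[0,0,0,0,50]]]}' 40
python3 - <<'E'
from h import *
go(580,172.5,68,23.8)
f=lambda im,x,y,w=80,h=60:cv2.convertScaleAbs(cv2.resize(im[y:y+h,x:x+w],(400,300),interpolation=cv2.INTER_CUBIC),alpha=1.4)
cv2.imwrite("pics/g.png",np.hstack([f(r.get_image("side"),225,215),f(r.get_image("top"),170,155)]))
E
```

```text
t: 3.95
eef_pos: [580.2, 172.6, 70.0]
orientation: [-0.203, 0.979, 0.0, 0.0]
wrist_force: [-0.1, 0.1, -0.3]
opening: 50.4
finger_force: 0.0
t 3.95 p [580.2 172.6  70. ] units [ 0.009 -0.001  0.066] toolx yaw -156.56 tilt -1.0 F [-0.1  0.1 -0.3] T [ 0.04  0.   -0.03] open 50.4 0.0
turn -0.36
j [-0.41  0.54  0.02  1.85 -0.02  0.75  1.6 ]
```

View pics/g.png

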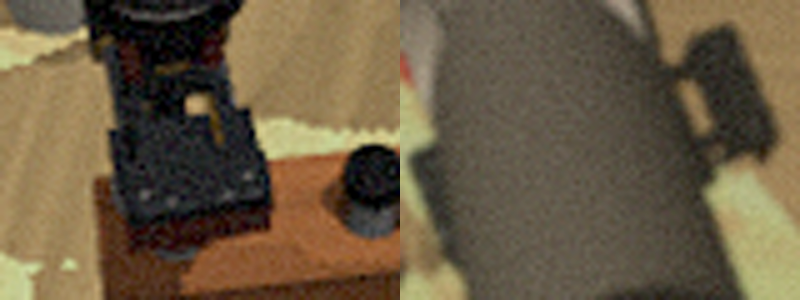

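The gripper straddles the handle. In the side tile the shank shows at (180,250) below the near finger, and the spare's knob is clear at (370,190). Close, then lift.

```bash
python3 -m creep '{"commands": [[[0,0,0,0,0],[0,0,0,0,0],[0,0,0,0,0],[0,0,0,0,0],[0,0,0,0,0],[0,0,0,0,0],[0,0,0,0,0],[0,0,0,0,0],[0,0,-0.2,0,0],[0,0,-0.3,0,0]]]}' 40
python3 -c "from h import *;go(495,-139,None,-3)"
```

```text
t: 5.3
eef_pos: [579.7, 172.4, 84.8]
orientation: [-0.203, 0.979, -0.0, -0.0]
wrist_force: [0.4, -0.5, -0.3]
opening: 13.7
finger_force: 40.0
t 5.3 p [579.7 172.4  84.8] units [ 6.720e+00 -8.399e+00  5.000e-03] toolx yaw -156.55 tilt -1.0 F [ 0.4 -0.5 -0.3] T [ 0.02 -0.   -0.01] open 13.7 40.0
turn 26.45
j [-0.41  0.52  0.02  1.84 -0.02  0.78  1.6 ]
```

```bash
python3 -m creep '{"commands": [[[0,0,-0.6,0,0],[0,0,-0.8,0,0],[0,0,-0.8,0,0],[0,0,-0.8,0,0],[0.5,-0.63,0,0,0],[0.8,-1,0,0,0],[0.8,-1,0,0,0],[0.8,-1,0,0,0],[0.8,-1,0,0,0],[0.8,-1,0,0,0]]]}'
python3 - <<'E'
from h import *
go(495,-139,None,-3)
E
```

```text
t: 6.55
eef_pos: [521.2, -39.1, 174.0]
orientation: [-0.202, 0.979, -0.0, -0.001]
wrist_force: [1.5, -0.2, -0.5]
opening: 14.0
finger_force: 40.0
t 6.55 p [521.2 -39.1 174. ] units [ 2.123 -2.709  0.003] toolx yaw -156.65 tilt -1.0 F [ 1.5 -0.2 -0.5] T [ 0.06 -0.01 -0.05] open 14.0 40.0
turn 26.35
j [-0.12  0.28  0.1   1.97 -0.03  0.89  1.97]
```

```bash
python3 -m creep '{"commands": [[[0.7,-0.9,0,0,0],[0.7,-0.9,0,0,0],[0.7,-0.9,0,0,0],[0,0,0,8.8,0],[0,0,0,8.8,0],[0,0,0,8.8,0],[0,0,0,0,0],[0,0,0,0,0],[0,0,0,0,0],[0,0,0,0,0]]]}'
python3 - <<'E'
from h import *
go(495,-139,None,-3)
f=lambda im,x,y,w=100,h=75:cv2.convertScaleAbs(cv2.resize(im[y:y+h,x:x+w],(400,300),interpolation=cv2.INTER_CUBIC),alpha=1.4)
cv2.imwrite("pics/s2.png",np.hstack([f(r.get_image("side"),265,115),f(r.get_image("top"),277,180)]))
E
```

```text
t: 7.8
eef_pos: [497.7, -135.6, 174.6]
orientation: [0.025, 1.0, 0.0, -0.0]
wrist_force: [-0.8, -0.3, -1.8]
opening: 13.9
finger_force: 40.0
t 7.8 p [ 497.7 -135.6  174.6] units [ 0.083 -0.118 -0.   ] toolx yaw 177.09 tilt -1.0 F [-0.8 -0.3 -1.8] T [ 0.03 -0.02  0.03] open 13.9 40.0
turn 0.09
j [-0.04  0.27  0.22  1.99 -0.08  0.88  1.74]
```

View pics/s2.png

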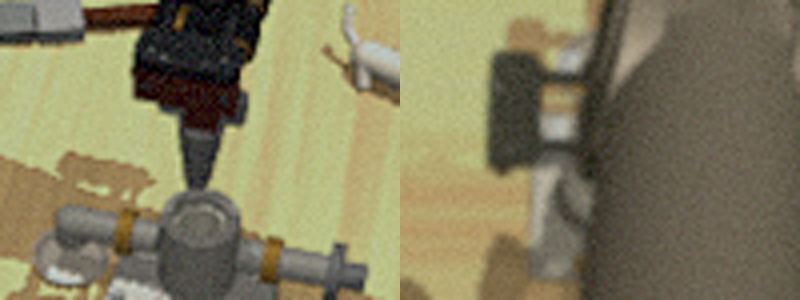

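```bash
python3 - <<'E'
from h import *
q=lambda X:((proj("side",X)-[265,115]+.5)*4-.5).round(1)
th=np.linspace(0,2*np.pi,9)[:-1]
for c in((497.7,-135.6),):
  for z,rr in((112.6,9),(140,12.9)):
    X=np.array([(c[0]+rr*np.cos(t),c[1]+rr*np.sin(t),z) for t in th]);e=q(X);print(z,e.min(0),e.max(0))
print(q([[497.7+30,-136.5,124.6+50],[497.7-30,-134,124.6+50]]), q([[495,-139,75]]))
go(495,-139,115,-3)
E
```

```text
112.6 [185.3 172.4] [210.7 190.5]
140 [181.6 140.4] [218.7 166.4]
[[159.4 108.9]
 [246.8 124.8]] [[199.6 215.8]]
t 7.9 p [ 497.8 -135.5  174.6] units [ 0.086 -0.121  1.988] toolx yaw 177.08 tilt -1.0 F [-0.8  0.2 -1.1] T [0.03 0.01 0.01] open 13.7 40.0
turn 0.08
j [-0.04  0.27  0.22  1.99 -0.08  0.88  1.74]
```

```bash
python3 -m creep '{"commands": [[[0.086,-0.12,0,0,0],[0,0,0.3,0,0],[0,0,0.4,0,0],[0,0,0.4,0,0],[0,0,0.4,0,0],[0,0,0.3,0,0],[0,0,0.2,0,0],[0,0,0,0,0],[0,0,0,0,0],[0,0,0,0,0]]]}'
python3 -c "from h import *;go(495,-139,100,-3)"
```

```text
t: 9.15
eef_pos: [495.3, -139.0, 115.1]
orientation: [0.026, 1.0, -0.0, 0.0]
wrist_force: [-0.6, 0.1, -1.6]
opening: 13.9
finger_force: 40.0
t 9.15 p [ 495.3 -139.   115.1] units [0.011 0.    0.502] toolx yaw 177.05 tilt -1.0 F [-0.6  0.1 -1.6] T [-0.01  0.01 -0.04] open 13.9 40.0
turn 0.05
j [-0.02  0.36  0.21  2.05 -0.11  0.75  1.78]
```

```bash
python3 -m creep '{"commands": [[[0,0,0.05,0,0],[0,0,0.05,0,0],[0,0,0.05,0,0],[0,0,0.05,0,0],[0,0,0.05,0,0],[0,0,0.05,0,0],[0,0,0.05,0,0],[0,0,0.05,0,0],[0,0,0.03,0,0],[0,0,0,0,0]]]}'
python3 -c "from h import *;go(495,-139,100,-3)"
```

```text
t: 10.4
eef_pos: [494.9, -139.0, 101.7]
orientation: [0.026, 1.0, 0.0, -0.0]
wrist_force: [0.5, 0.3, -0.7]
opening: 13.7
finger_force: 40.0
t 10.4 p [ 494.9 -139.   101.7] units [-0.002 -0.001  0.056] toolx yaw 177.05 tilt -1.0 F [ 0.5  0.3 -0.7] T [-0.05 -0.03  0.06] open 13.7 40.0
turn 0.05
j [-0.02  0.38  0.21  2.06 -0.11  0.72  1.78]
```

```bash
python3 -m creep '{"commands": [[[0,0,0.025,0,0],[0,0,0.025,0,0],[0,0,0.025,0,0],[0,0,0.025,0,0],[0,0,0.02,0,0],[0,0,0.02,0,0],[0,0,0,0,0],[0,0,0,0,0],[0,0,0,0,0],[0,0,0,0,0]]]}'
python3 -c "from h import *;go(495,-139,100,-3)"
```

```text
t: 11.65
eef_pos: [494.7, -139.0, 97.4]
orientation: [0.026, 1.0, -0.0, -0.0]
wrist_force: [-1.7, -1.0, -1.1]
opening: 13.5
finger_force: 40.0
t 11.65 p [ 494.7 -139.    97.4] units [-0.009  0.001 -0.086] toolx yaw 177.05 tilt -1.0 F [-1.7 -1.  -1.1] T [-0.3   0.55 -0.01] open 13.5 40.0
turn 0.05
j [-0.01  0.38  0.2   2.06 -0.12  0.71  1.78]
```

Side contact, pushing towards -x and -y. I comply with it and continue down gently.

```bash
python3 -m creep '{"commands": [[[0.02,-0.012,0,0,0],[0,0,0,0,0],[0,0,0.02,0,0],[0,0,0.02,0,0],[0,0,0,0,0],[0,0,0,0,0],[0,0,0,0,0],[0,0,0,0,0],[0,0,0,0,0],[0,0,0,0,0]]]}'
python3 -c "from h import *;go(495,-139,100,-3)"
```

```text
t: 12.9
eef_pos: [494.4, -139.2, 96.4]
orientation: [0.026, 1.0, 0.0, 0.0]
wrist_force: [0.2, 0.4, -0.6]
opening: 14.1
finger_force: 40.0
t 12.9 p [ 494.4 -139.2   96.4] units [-0.019  0.009 -0.122] toolx yaw 177.05 tilt -1.0 F [ 0.2  0.4 -0.6] T [0.02 0.15 0.01] open 14.1 40.0
turn 0.05
j [-0.01  0.39  0.2   2.06 -0.12  0.71  1.78]
```

```bash
python3 -m creep '{"commands": [[[0.005,0,0.02,0,0],[0,0,0.02,0,0],[0,0,0.02,0,0],[0,0,0.02,0,0],[0,0,0,0,0],[0,0,0,0,0],[0,0,0,0,0],[0,0,0,0,0],[0,0,0,0,0],[0,0,0,0,0]]]}'
python3 -c "from h import *;go(495,-139,100,-3)"
```

```text
t: 14.15
eef_pos: [494.1, -139.3, 93.9]
orientation: [0.026, 1.0, -0.0, -0.0]
wrist_force: [-0.7, -0.8, -2.8]
opening: 13.6
finger_force: 40.0
t 14.15 p [ 494.1 -139.3   93.9] units [-0.028  0.011 -0.202] toolx yaw 177.05 tilt -1.0 F [-0.7 -0.8 -2.8] T [-0.11  0.27  0.01] open 13.6 40.0
turn 0.05
j [-0.01  0.39  0.2   2.06 -0.12  0.7   1.79]
```

```bash
python3 -m creep '{"commands": [[[0.012,-0.006,0.02,0,0],[0,0,0.02,0,0],[0,0,0.02,0,0],[0,0,0.02,0,0],[0,0,0,0,0],[0,0,0,0,0],[0,0,0,0,0],[0,0,0,0,0],[0,0,0,0,0],[0,0,0,0,0]]]}'
python3 -c "from h import *;go(495,-139,100,-3)"
```

```text
t: 15.4
eef_pos: [493.8, -139.4, 91.5]
orientation: [0.026, 1.0, -0.0, -0.0]
wrist_force: [-1.4, -0.5, -1.8]
opening: 13.8
finger_force: 40.0
t 15.4 p [ 493.8 -139.4   91.5] units [-0.039  0.017 -0.283] toolx yaw 177.05 tilt -1.0 F [-1.4 -0.5 -1.8] T [-0.15  0.33 -0.01] open 13.8 40.0
turn 0.05
j [-0.01  0.39  0.2   2.06 -0.12  0.7   1.79]
```

```bash
python3 -m creep '{"commands": [[[0.02,-0.01,0,0,0],[0,0,0.02,0,0],[0,0,0.02,0,0],[0,0,0.02,0,0],[0,0,0,0,0],[0,0,0,0,0],[0,0,0,0,0],[0,0,0,0,0],[0,0,0,0,0],[0,0,0,0,0]]]}'
python3 -c "from h import *;go(495,-139,100,-3)"
```

```text
t: 16.65
eef_pos: [493.4, -139.6, 89.8]
orientation: [0.026, 1.0, 0.0, 0.0]
wrist_force: [0.3, 0.5, -0.9]
opening: 14.0
finger_force: 40.0
t 16.65 p [ 493.4 -139.6   89.8] units [-0.053  0.023 -0.34 ] toolx yaw 177.06 tilt -1.0 F [ 0.3  0.5 -0.9] T [ 0.21 -0.13 -0.04] open 14.0 40.0
turn 0.06
j [-0.01  0.39  0.2   2.07 -0.12  0.69  1.79]
```

```bash
python3 -m creep '{"commands": [[[0,0.004,0.02,0,0],[0,0,0.02,0,0],[0,0,0.02,0,0],[0,0,0.01,0,0],[0,0,0,0,0],[0,0,0,0,0],[0,0,0,0,0],[0,0,0,0,0],[0,0,0,0,0],[0,0,0,0,0]]]}'
python3 -c "from h import *;go(495,-139,100,-3)"
```

```text
t: 17.9
eef_pos: [493.5, -139.6, 88.7]
orientation: [0.026, 1.0, 0.0, 0.0]
wrist_force: [-3.6, 2.9, 11.6]
opening: 13.7
finger_force: 40.0
t 17.9 p [ 493.5 -139.6   88.7] units [-0.05   0.023 -0.376] toolx yaw 177.04 tilt -1.0 F [-3.6  2.9 11.6] T [ 0.47  0.86 -0.01] open 13.7 40.0
turn 0.04
j [-0.01  0.4   0.2   2.07 -0.12  0.69  1.79]
```

Contact at a depth of about 48 mm, pressing about 12 N. I relieve the side force and start turning under the press.

```bash
python3 -m creep '{"commands": [[[0.012,0.01,0,0,0],[0,0,0,0,0],[0,0,0,4,0],[0,0,0.004,4,0],[0,0,0.004,4,0],[0,0,0.004,4,0],[0,0,0.004,4,0],[0,0,0,0,0],[0,0,0,0,0],[0,0,0,0,0]]]}'
python3 -c "from h import *;go(495,-139,100,-3)"
```

```text
t: 19.15
eef_pos: [493.6, -139.0, 88.1]
orientation: [0.199, 0.98, 0.0, 0.001]
wrist_force: [-1.2, 1.8, 9.0]
opening: 13.9
finger_force: 40.0
t 19.15 p [ 493.6 -139.    88.1] units [-0.044  0.021 -0.397] toolx yaw 157.05 tilt -1.0 F [-1.2  1.8  9. ] T [ 0.56  0.43 -0.07] open 13.9 40.0
turn -19.95
j [-0.08  0.4   0.29  2.07 -0.18  0.69  1.49]
```

```bash
python3 -m creep '{"commands": [[[0,0,0.01,0,0],[0,0,0.005,4,0],[0,0,0.005,4,0],[0,0,0.003,4,0],[0,0,0.003,4,0],[0,0,0.003,4,0],[0,0,0.003,4,0],[0,0,0.003,4,0],[0,0,0,0,0],[0,0,0,0,0]]]}'
python3 -c "from h import *;go(495,-139,100,-3)"
```

```text
t: 20.4
eef_pos: [494.1, -138.4, 87.6]
orientation: [0.43, 0.903, 0.001, 0.001]
wrist_force: [-2.2, 4.3, 15.1]
opening: 13.8
finger_force: 39.9
t 20.4 p [ 494.1 -138.4   87.6] units [-0.033  0.011 -0.413] toolx yaw 129.12 tilt -1.0 F [-2.2  4.3 15.1] T [1.03 0.68 0.09] open 13.8 39.9
turn -47.88
j [-0.18  0.42  0.41  2.08 -0.26  0.69  1.09]
```

```bash
python3 -m creep '{"commands": [[[0.017,0.005,-0.01,0,0],[0,0,0,4,0],[0,0,0,4,0],[0,0,0,4,0],[0,0,0,4,0],[0,0,0,4,0],[0,0,0,0,0],[0,0,0,0,0],[0,0,0,0,0],[0,0,0,0,0]]]}'
python3 -c "from h import *;go(495,-139,100,-3)"
```

```text
t: 21.65
eef_pos: [494.5, -138.1, 87.7]
orientation: [0.58, 0.814, 0.001, 0.001]
wrist_force: [0.5, 3.7, 10.7]
opening: 13.6
finger_force: 40.0
t 21.65 p [ 494.5 -138.1   87.7] units [-0.034  0.007 -0.411] toolx yaw 109.07 tilt -0.99999 F [ 0.5  3.7 10.7] T [ 0.79  0.02 -0.17] open 13.6 40.0
turn -67.93
j [-0.25  0.43  0.5   2.08 -0.32  0.7   0.8 ]
```

```bash
python3 -m creep '{"commands": [[[0.01,0,0.005,0,0],[0,0,0.004,4,0],[0,0,0.004,4,0],[0,0,0.004,4,0],[0,0,0.002,4,0],[0,0,0.002,4,0],[0,0,0,2.2,0],[0,0,0,0,0],[0,0,0,0,0],[0,0,0,0,0]]]}'
python3 -c "from h import *;go(495,-139,100,-3)"
```

```text
t: 22.9
eef_pos: [495.2, -138.0, 87.5]
orientation: [0.726, 0.688, 0.002, 0.001]
wrist_force: [0.7, 4.3, 13.5]
opening: 14.2
finger_force: 39.9
t 22.9 p [ 495.2 -138.    87.5] units [-0.032 -0.002 -0.417] toolx yaw 86.93 tilt -0.99999 F [ 0.7  4.3 13.5] T [0.82 0.01 0.22] open 14.2 39.9
turn 89.93
j [-0.33  0.46  0.61  2.09 -0.4   0.71  0.48]
```

Handle is across the pipe. Next I unload the press gently before opening.

```bash
python3 -m creep '{"commands": [[[0,0,0,0,0],[0.01,0,-0.02,0,0],[0.01,0,-0.02,0,0],[0,0,-0.02,0,0],[0,0,-0.01,0,0],[0,0,0,0,0],[0,0,0,0,0],[0,0,0,0,0],[0,0,0,0,0],[0,0,0,0,0]]]}'
python3 -c "from h import *;go(495,-139,100,-3)"
```

```text
t: 24.15
eef_pos: [495.0, -138.0, 87.6]
orientation: [0.726, 0.688, 0.001, 0.002]
wrist_force: [9.1, -0.6, -12.9]
opening: 13.5
finger_force: 39.9
t 24.15 p [ 495.  -138.    87.6] units [-0.035  0.004 -0.413] toolx yaw 86.93 tilt -0.99999 F [  9.1  -0.6 -12.9] T [-0.05 -2.05  0.27] open 13.5 39.9
turn 89.93
j [-0.33  0.46  0.61  2.09 -0.4   0.71  0.48]
```

```bash
python3 -m creep '{"commands": [[[0,0.005,0.02,0,0],[0,0,0.018,0,0],[0,0,0,0,0],[0,0,0,0,0],[0,0,0,0,0],[0,0,0,0,0],[0,0,0,0,0],[0,0,0,0,0],[0,0,0,0,0],[0,0,0,0,0]]]}'
python3 -c "from h import *;go(495,-139,100,-3)"
```

```text
t: 25.4
eef_pos: [495.1, -138.0, 87.5]
orientation: [0.726, 0.688, 0.001, 0.002]
wrist_force: [5.5, 1.5, 2.4]
opening: 14.2
finger_force: 39.9
t 25.4 p [ 495.1 -138.    87.5] units [-0.035  0.002 -0.415] toolx yaw 86.9 tilt -0.99999 F [5.5 1.5 2.4] T [ 0.32 -1.15  0.23] open 14.2 39.9
turn 89.9
j [-0.33  0.46  0.61  2.09 -0.4   0.71  0.48]
```

```bash
python3 -m creep '{"commands": [[[0,0.015,0,0,0],[0,0,0,0,0],[0,0,0,0,0],[0,0,0,0,16],[0,0,0,0,18],[0,0,0,0,24],[0,0,0,0,34],[0,0,0,0,44],[0,0,0,0,44],[0,0,0,0,44]]]}'
python3 -c "from h import *;go(495,-139,100,-3)"
```

```text
t: 26.65
eef_pos: [493.1, -137.9, 86.7]
orientation: [0.726, 0.687, -0.0, -0.0]
wrist_force: [-0.4, -1.3, -0.2]
opening: 44.1
finger_force: 0.0
t 26.65 p [ 493.1 -137.9   86.7] units [-0.032  0.065 -0.444] toolx yaw 86.85 tilt -1.0 F [-0.4 -1.3 -0.2] T [-0.02  0.07  0.06] open 44.1 0.0
turn 89.85
j [-0.33  0.46  0.61  2.09 -0.4   0.71  0.48]
```

```bash
python3 -m creep '{"commands": [[[0,0,-0.3,0,44],[0,0,-0.6,0,44],[0,0,-0.9,0,44],[0,0,-1,0,44],[0,0,-1,0,44],[0.8,0,-0.5,0,44],[1,0,0,0,44],[1,0,0,0,44],[1,0,0,0,44],[1,0,0,0,44]]]}'
python3 -m creep '{"commands": [[[1,0,0,0,44],[1,0,0,0,44],[1,0,0,0,44],[1,0,0,0,44],[1,0,0,0,44],[1,0,0,0,44],[0,0,0,0,44],[0,0,0,0,44],[0,0,0,0,44],[0,0,0,0,44]]]}'
python3 - <<'E'
from h import *
go(495,-139,100,-3)
f=lambda im,x,y,w=80,h=60:cv2.convertScaleAbs(cv2.resize(im[y:y+h,x:x+w],(400,300),interpolation=cv2.INTER_CUBIC),alpha=1.4)
S,T=r.get_image("side"),r.get_image("top")
row=cv2.resize(np.hstack([S,T]),(800,300))
cv2.imwrite("pics/end.png",np.vstack([np.hstack([f(S,275,140),f(T,287,197)]),row]))
E
```

```text
t: 27.9
eef_pos: [501.3, 6.6, 217.1]
orientation: [0.726, 0.687, 0.001, 0.0]
wrist_force: [-0.4, 0.2, 1.0]
opening: 44.3
finger_force: 0.0
t: 29.15
eef_pos: [511.1, 184.6, 216.0]
orientation: [0.727, 0.687, 0.0, -0.0]
wrist_force: [-0.4, -0.3, -0.2]
opening: 44.2
finger_force: 0.0
t 29.15 p [511.1 184.6 216. ] units [-10.8     0.073   3.865] toolx yaw 86.76 tilt -1.0 F [-0.4 -0.3 -0.2] T [-0.03  0.03  0.02] open 44.2 0.0
turn 89.76
j [-0.95  0.3   0.59  1.91 -0.2   0.99 -0.32]
```

View pics/end.png

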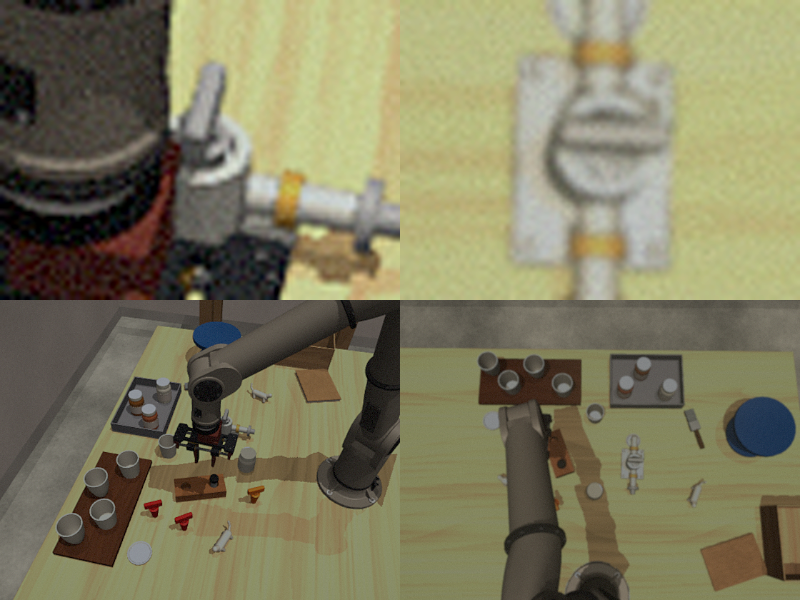

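The top crop shows the handle at tile (610,137) lying squarely across the pipe, with the plug upright in the tap. The spare, cup, jar, brush, clay animal and jar lid that can be seen are where they were. The plug also held, without moving, against a 13 N upward pull while I was unloading the press. I hand the job in.

```bash
python3 -c "
from cell import r
print(r.close_job())"
```

```text
the job is handed in; nothing more can be done
None
```

The plug is set in the tap, turned a quarter turn under 9 to 15 N of press and let go with its handle squarely across the pipe; the job is handed in at about 29 s, but the final contact force could not be measured and no verdict was shown.

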